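Seat a lens barrel in a V-block against its stop and hold it down

ROBOT

A 6-joint arm with a two-finger parallel gripper is mounted at the origin on a cart in front of the work surface, level with it; the furniture and walls round the work are solid. World frame = base frame: x ahead of the robot, y to its left, z up, the work surface at z = 0. Lengths are in m, angles in rad, forces in N, time in s.
With the tool pointing down it reaches from about 0.275 to 0.85 m from the base axis. Payload 19 kg.
Tool frame: the origin (TCP) lies between the finger pads; the fingertips stand 14 mm ahead of it and the grasp point (between the pads) lies 5 mm behind it; z points along the fingers, y is the direction in which the jaws open and shut (so a half turn about z gives the same grasp; the last joint's range is limited). The gripper opens to 85 mm and grips with 20 to 120 N. Pads are 22 mm wide; open, the fingers measure 114 mm over their backs; the gripper's body (76 mm by 85 mm) begins 54 mm behind the grasp point. The pads swing forward as they close: fully open they stand 13 mm farther back than shut.
Start: joints at [-0.134, 0.15, 1.437, -0, 1.554, -0.134], TCP at [0.575, -0, 0.245] pointing down, gripper open.
Joint ranges: [-2.8, 2.8], [-0.68, 2.1], [0.12, 2.68], [-1.39, 4.53], [0.16, 2.79], [-2.81, 2.81]. Speed limits (rad/s): [1.89, 1.89, 2.22, 3.01, 3.01, 3.01].

INTERFACE

Orientations are given as a rotation vector (axis times angle).
In Python, from plant import robot gives the robot as it stands. The module is installed in compiled form; this text tells all that it offers.
- The arm moves only by the tool arm_command, never from a script. Its argument "deltas" is one flat list of numbers, 5 for each row, row after row: the opening in per cent of the stroke, from 0 (shut) to 100 (fully open), then the shift along the tool's x, y, z in mm, then the turn about the tool's z in rad. In form: [claw, dx, dy, dz, spin, claw, dx, dy, dz, spin, ...]. A call has 1 to 20 rows; each row shifts and turns the pose as measured when the row begins, along the tool's axes as they then stand; what a row does not reach is not made up. A row lasts 1/8 s, in which the tool goes at most 62.5 mm and 10.7 degrees, less where a joint would pass 70% of its speed; a pose out of reach is approached as far as the arm can. A call is refused whole if a number of a shift passes 62.5 or a number of a turn 0.188, either way. A call with a gripper value outside its range is refused whole. The fingers move at their own pace and stop on an object; the grip force is fixed at half the most. Time passes only in rows, so rows that do not move let the fingers close. It gives the time, the measured TCP pose, the force and the opening at its end, in the units of the state.
- robot.observe(): the state, without advancing time (a new reading comes with each control period).
- robot.get_image(name): name is "scene" or "side" or "wrist"; returns the picture (480x640x3 uint8, red, green, blue); there is no depth.
- robot.camera_model(name): a dict with "intrinsics" (3x3 intrinsics, pixels), "rvec" (rotation vector, rad) and "tvec" (3), from world to camera coordinates, as OpenCV has them; the wrist camera has in their place "tool_from_camera" (4x4, takes a point from camera to tool coordinates, whose origin is the TCP and whose axes are the flange's). Camera axes: x right, y down, z forward; pixel columns grow to the right and rows downward; lengths in m; the calibration is good to about 2 mm. The wrist camera is an equidistant fisheye: a pixel r from the principal point sees the ray r / f radians off the axis. A picture is of the moment at which its call begins: read the wrist's pose just before it. camera_model takes no time and is no camera call.
- robot.close_job(): hands the job in, once; it reports no verdict.
Trained networks look in the newest picture that a camera, given by its name, has taken for a name from the list of things; names that differ only in an ending like _2 or _b are one class to them, and where a whole thing is asked for, a point or a joint stands for the part that bears it (a point fixed in the world has none). Each returns a list of dicts, best first, with "p" (0 to 1); they miss things now and then, are a little off and sometimes report something else, mostly with a low value. They report only what shows in the picture. A call takes as long as a camera call.
- robot.search_frame(camera, query): "centre" ([column, row] as shares, 0 to 1, of the picture: columns of its width, rows of its height, amid what is visible of it).
- robot.cut_out(camera, query): "pixels" (480x640 bool, what is visible of it) and "centre" ([column, row] as shares, 0 to 1, of the picture: columns of its width, rows of its height, amid what is visible of it).
The state is a dict: "clock": time; "qpos": joint angles; "qd": joint speeds; "joint_efforts": joint torques, N m; "position": TCP position; "eef_rot": TCP orientation; "contact_force": force on the tool from outside, world axes, zero at the start; "wrist_torque": the same for the moment, N m; "opening": finger opening in m.
Only numpy, scipy, OpenCV 4.12 (cv2) and the standard library are available. Lean on these libraries where they do the work, as an engineer would, in place of code of your own. Each camera call takes 0.05 s, during which the arm holds its last target. There are 200 camera calls.

TASK

Take the black lens barrel out of its wooden rest and lay it in the groove of the steel V-block, brass-ringed end towards the red stop but with a small gap (about 1 to 2 cm) left before it; let it settle on both slopes, then move it along the groove until you feel the brass end touch the stop. There press it down onto both slopes with about 10 N and finish like that, the hand still holding it pressed down; it is glass, so never press or bump it with more than about 30 N, do not drop it, and leave the other things on the counter alone.

Things in the scene. Friction and masses are not known exactly. Their poses are not given: they have to be found in the camera images.
- barrel_mid (a point): centre of the lens barrel: a smooth rigid black cylinder with a ribbed middle, 40 mm in diameter and 150 mm long, about 0.25 kg (varies by a quarter), lying level. Its x axis runs along the barrel towards the brass-ringed front end. It waits in the wooden rest with its axis 46 mm above the counter; between the rest's two saddles the middle 90 mm of its length is free on both sides, to be gripped across from above
- barrel_front (a point): centre of the barrel's flat front end face (the end with the 20 mm wide brass band), 75 mm from barrel_mid along the barrel's x axis
- barrel: the lens barrel itself, same point and axes as barrel_mid
- rest: fixed light-wood rest, 140 x 62 mm, 10 mm base plate, origin at the centre of its underside, x axis along the barrel lying in it; two shallow saddles at 55 mm either side of the middle, up to 39 mm high
- vblock: fixed steel V-block, origin on the underside of its base plate; the groove runs along its x axis, towards the red stop. Base plate 12 mm high, 64 mm wide, from x = -80 to +122 mm. The groove is formed by two saddles, each 16 mm long, at x = -55 and +55 mm, 64 mm wide and up to 56 mm high, with 90 degree slopes (45 degrees each); the 94 mm between them are open down to the base plate, so fingers round the barrel fit in there
- v_axis (a point): point in the groove mid-way between the saddles, 60 mm above the counter: the seated barrel's axis passes through it, along its x axis. Set loose in the groove, the barrel settles square on both slopes by itself and stays; pressed down, it drags by several N, so it slides best with its weight taken. All is rigid: a fraction of a millimetre makes 10 N, and a hand off to one side loads one slope only
- v_left: the slopes on the +y side of the groove (both saddles), bright steel; origin and axes as vblock
- v_right: the slopes on the -y side of the groove (both saddles), bright steel; origin and axes as vblock
- stop: red angle bracket, fixed on the base plate at the +x end of the groove, 36 mm wide, its top 74 mm above the counter. Its origin is at the foot of the face that the barrel touches (12 mm above the counter); x axis points away from the barrel, along the groove. How far along the groove it is set differs from time to time: 75 to 89 mm from the V-block's origin
- jar_print_mid (a point): bystander: clear jar with pale lid, 68 mm wide, 90 mm high; point at its centre; stays where it is
- spool_tan_mid (a point): bystander: spool of tan thread, 40 mm wide, 60 mm high; point at its centre; stays where it is
- wax_tin_mid (a point): bystander: round yellow tin, 62 mm wide, 25 mm high; point at its centre; stays where it is

How it is judged:
By the outcome, as a careful person would: the job done as asked, in the order asked, and still so for the second after the job is handed in, while the arm keeps its last pose, push and grip.
It also fails if it takes over 54 s, if anything falls off the work surface, if the arm or the gripper's body presses on something with over 40 N, if the wrist force passes 120 N, or if a joint passes its speed limit or range.

## Working session

There is one attempt and no reset: what is moved stays moved. The work goes in short steps, Python scripts to look and compute and a tool call to move; the robot and the scene stay as the last step left them, time stands still between calls to the robot, and variables do not carry over. Pictures are saved under pics/ and viewed, about 8 in all and at most 12, crops included, and the job is handed in when it is done.

Besides the shell and the picture viewer there is one more tool, called after "Request:" by a JSON object that holds its "method" and its "body", one argument or row to a line. arm_command: Moves the arm, as the interface text tells. Its arguments: {"type":"object","properties":{"deltas":{"type":"array"}},"required":["deltas"]}

```bash
mkdir -p pics; ls; cat > h.py <<'E'
import numpy as np, cv2
from scipy.spatial.transform import Rotation as R
from plant import robot
def save(cam,name):
    im=robot.get_image(cam); cv2.imwrite(f'pics/{name}.png',im[:,:,::-1]); return im
def ray(cam,px):
    """world origin, direction for pixel(s)"""
    m=robot.camera_model(cam); px=np.atleast_2d(np.array(px,float)); K=np.array(m['intrinsics'])
    if 'rvec' in m:
        Rm=cv2.Rodrigues(np.array(m['rvec'],float))[0]; t=np.array(m['tvec'],float).ravel()
        d=np.c_[px,np.ones(len(px))]@np.linalg.inv(K).T
        return -Rm.T@t, d@Rm
    s=robot.observe(); T=np.array(m['tool_from_camera'])
    u=np.c_[(px[:,0]-K[0,2])/K[0,0],(px[:,1]-K[1,2])/K[1,1]]; r=np.linalg.norm(u,axis=1)+1e-12
    d=np.c_[u*(np.sin(r)/r)[:,None],np.cos(r)]
    Rt=R.from_rotvec(s['eef_rot']).as_matrix()
    return Rt@T[:3,3]+np.array(s['position']), d@T[:3,:3].T@Rt.T
def onz(cam,px,z):
    o,d=ray(cam,px); return o+d*((z-o[2])/d[:,2])[:,None]
def proj(cam,P):
    m=robot.camera_model(cam); P=np.atleast_2d(np.array(P,float)); K=np.array(m['intrinsics'])
    if 'rvec' in m:
        return cv2.projectPoints(P,np.array(m['rvec'],float),np.array(m['tvec'],float),K,None)[0][:,0]
    s=robot.observe(); T=np.array(m['tool_from_camera']); Rt=R.from_rotvec(s['eef_rot']).as_matrix()
    c=((P-np.array(s['position']))@Rt-T[:3,3])@T[:3,:3]
    rho=np.linalg.norm(c[:,:2],axis=1)+1e-12; th=np.arctan2(rho,c[:,2])
    return np.c_[c[:,0]/rho*th*K[0,0]+K[0,2], c[:,1]/rho*th*K[1,1]+K[1,2]]
E
python3 - <<'E'
from h import *
np.set_printoptions(precision=4,suppress=True)
print(robot.observe())
for c in ['scene','side','wrist']:
    save(c,c+'0'); m=robot.camera_model(c); print(c,m)
    for q,z in [('barrel_mid',.046),('barrel_front',.046),('v_axis',.06),('vblock',.03),('stop',.04),('rest',.02),('jar_print_mid',.045),('spool_tan_mid',.03),('wax_tin_mid',.0125)]:
        for r in robot.search_frame(c,q)[:1]:
            px=np.array(r['centre'])*[640,480]; print(q,round(r['p'],2),px.round(1),onz(c,px,z)[0])
import cv2
a=cv2.imread('pics/scene0.png');b=cv2.imread('pics/wrist0.png')
E
```

```text
pics
{'clock': 0.0, 'qpos': array([-0.1341,  0.151 ,  1.438 ,  0.    ,  1.5538, -0.134 ]), 'qd': array([-0.0004, -0.0015, -0.0013, -0.0002, -0.0009,  0.0003]), 'joint_efforts': array([  0.0001, -71.3061, -57.0859,  -0.0002,   0.0091,   0.0002]), 'position': array([ 0.5748, -0.    ,  0.2447]), 'eef_rot': array([-2.2208, -2.2207,  0.0011]), 'contact_force': array([-0.3969, -0.4464,  0.0712]), 'wrist_torque': array([ 0.0236, -0.022 ,  0.0419]), 'opening': 0.0855329103924064}
scene {'intrinsics': array([[515.4128,   0.    , 310.022 ],
       [  0.    , 515.4128, 237.4918],
       [  0.    ,   0.    ,   1.    ]]), 'rvec': array([ 0.594 , -2.377 ,  1.5092]), 'tvec': array([0.4379, 0.2726, 0.6345])}
barrel_mid 0.88 [308.5 309.5] [ 0.5132 -0.0258  0.046 ]
barrel_front 0.9 [305.9 307.2] [ 0.5203 -0.03    0.046 ]
v_axis 0.91 [352.3 270.5] [ 0.4935 -0.1592  0.06  ]
vblock 0.67 [349.6 269.8] [ 0.5206 -0.2097  0.03  ]
stop 0.87 [314.1 256.9] [ 0.599  -0.2088  0.04  ]
rest 0.77 [303.4 332.4] [0.5074 0.0027 0.02  ]
jar_print_mid 0.62 [398.3 219.9] [ 0.5088 -0.4576  0.045 ]
spool_tan_mid 0.92 [259.1
[... 768 characters left out ...]
': array([[371.6483,   0.    , 320.88  ],
       [  0.    , 371.6483, 245.3297],
       [  0.    ,   0.    ,   1.    ]]), 'tool_from_camera': array([[ 0.0015, -0.9526, -0.3043,  0.0779],
       [ 1.    ,  0.0014,  0.0008,  0.    ],
       [-0.0004, -0.3043,  0.9526, -0.1283],
       [ 0.    ,  0.    ,  0.    ,  1.    ]])}
barrel_mid 0.57 [268.1 251.4] [ 0.5259 -0.0328  0.046 ]
barrel_front 0.96 [270.9 253.5] [ 0.5284 -0.0348  0.046 ]
v_axis 0.79 [297.2 394.8] [ 0.5498 -0.1927  0.06  ]
vblock 0.79 [297.3 396.5] [ 0.5474 -0.2213  0.03  ]
stop 0.62 [354.9 390.7] [ 0.6146 -0.2038  0.04  ]
rest 0.56 [279.4 220. ] [ 0.5345 -0.009   0.02  ]
spool_tan_mid 0.26 [243.4 400.8] [ 0.4807 -0.2318  0.03  ]
```

View pics/scene0.png

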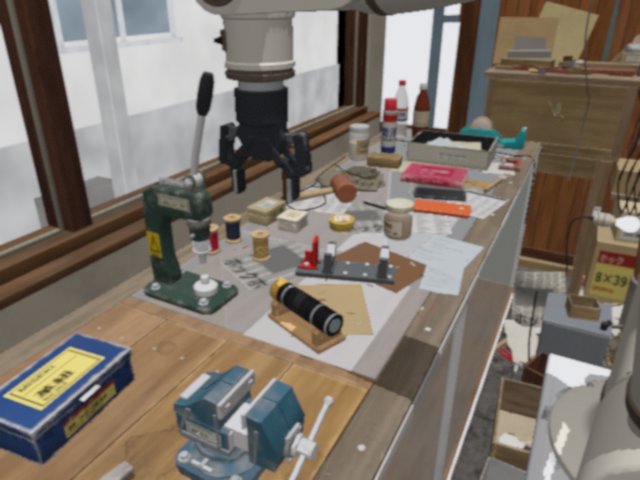

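View pics/wrist0.png

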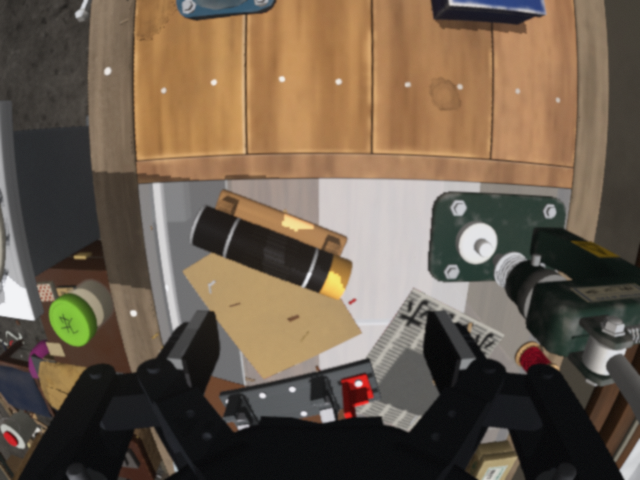

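The wrist picture shows the barrel from (205,230) to (340,278), with its brass end on the right. The V-block runs from (222,400) to (372,362), its red stop on the right at (355,392). Next I'll fit poses to the network masks using silhouettes.

```bash
cat > fit.py <<'E'
from h import *
from scipy.optimize import minimize
def place(P,x,y,yaw,z=0):
    c,s=np.cos(yaw),np.sin(yaw); return np.c_[x+c*P[:,0]-s*P[:,1],y+s*P[:,0]+c*P[:,1],P[:,2]+z]
def box(x0,x1,y0,y1,z0,z1): return np.array([[x,y,z] for x in(x0,x1) for y in(y0,y1) for z in(z0,z1)])
a=np.linspace(0,2*np.pi,40,endpoint=False)
BARREL=[np.vstack([np.c_[np.full(40,x),.02*np.cos(a),.02*np.sin(a)] for x in(-.075,.075)])]
def saddle(xc):
    o=[]
    g=.06-.02*2**.5   # groove apex height
    for s in(1,-1): # one cheek: between floor and slope
        prof=[(0,.012),(0,g),(s*(.056-g),.056),(s*.032,.056),(s*.032,.012)]
        o.append(np.array([[x,y,z] for x in(xc-.008,xc+.008) for y,z in prof]))
    return o
VB=[box(-.08,.122,-.032,.032,0,.012)]+saddle(-.055)+saddle(.055)
def render(cam,parts,p,z=0,S=4):
    m=np.zeros((480*S,640*S),np.uint8)
    for P in parts:
        h=cv2.convexHull(((proj(cam,place(P,*p,z=z))+.5)*S*16).astype(np.int32))
        cv2.fillConvexPoly(m,h,255,shift=4)
    return cv2.resize(m,(640,480),interpolation=cv2.INTER_AREA)/255.
def fit(masks,parts,p0,z=0,steps=(.015,.015,.1)):
    def cost(p): 
        c=0
        for cam,mk in masks.items():
            r=render(cam,parts,p,z); c+=1-np.minimum(r,mk).sum()/np.maximum(r,mk).sum()
        return c/len(masks)
    best=None
    sim=np.array([p0]+[np.array(p0)+np.eye(3)[i]*steps[i] for i in range(3)])
    r=minimize(cost,p0,method='Nelder-Mead',options=dict(initial_simplex=sim,xatol=1e-4,fatol=1e-5,maxiter=150))
    return r.x,r.fun
def mask(cam,q):
    r=robot.cut_out(cam,q); return (r[0]['pixels'].astype(float),r[0]['p']) if r else (None,0)
E
python3 - <<'E'
from fit import *
np.set_printoptions(precision=4,suppress=True)
mb={};mv={}
for c in ['scene','side','wrist']:
    m,p=mask(c,'barrel'); print(c,'barrel',p, m is not None and m.sum()); 
    if m is not None: mb[c]=m
    m,p=mask(c,'vblock'); print(c,'vblock',p, m is not None and m.sum())
    if m is not None: mv[c]=m
np.savez('m0.npz',**{'b'+k:v for k,v in mb.items()},**{'v'+k:v for k,v in mv.items()})
for c in mb: print('b',c,fit({c:mb[c]},BARREL,[.525,-.035,-.35],.046))
print('b all',fit(mb,BARREL,[.525,-.035,-.35],.046))
for c in mv: print('v',c,fit({c:mv[c]},VB,[.54,-.21,.2]))
print('v all',fit(mv,VB,[.54,-.21,.2]))
E
```

```text
scene barrel 0.64 1916.0
scene vblock 0.68 2173.0
side barrel 0.59 2843.0
side vblock 0.83 2702.0
wrist barrel 0.77 7095.0
wrist vblock 0.84 5587.0
b scene (array([ 0.5246, -0.0346, -0.3874]), np.float64(0.034428691709714965))
b side (array([ 0.5284, -0.0329, -0.3806]), np.float64(0.03485236973184991))
b wrist (array([ 0.5279, -0.0339, -0.3835]), np.float64(0.02970069244145601))
b all (array([ 0.5276, -0.0339, -0.3782]), np.float64(0.05397235817940593))
v scene (array([ 0.5239, -0.2518,  0.3011]), np.float64(0.1221535540240446))
v side (array([ 0.5273, -0.2496,  0.3008]), np.float64(0.1837848929755016))
v wrist (array([ 0.528, -0.251,  0.3  ]), np.float64(0.27012570689466364))Traceback (most recent call last):
  File "<stdin>", line 13, in <module>
  File "fit.py", line 30, in fit
    r=minimize(cost,p0,method='Nelder-Mead',options=dict(initial_simplex=sim,xatol=1e-4,fatol=1e-5,maxiter=150))
    res = _minimize_neldermead(fun, x0, args, callback, bounds=bounds,
                               **options)
    fxr = func(xr)
    fx = function(np.copy(x), *(wrapper_args + args))
  File "fit.py", line 26, in cost
    r=render(cam,parts,p,z); c+=1-np.minimum(r,mk).sum()/np.maximum(r,mk).sum()
  File "fit.py", line 19, in render
    h=cv2.convexHull(((proj(cam,place(P,*p,z=z))+.5)*S*16).astype(np.int32))
                       ~~~~^^^^^^^^^^^^^^^^^^^^^
  File "h.py", line 21, in proj
    m=robot.camera_model(cam); P=np.atleast_2d(np.array(P,float)); K=np.array(m['intrinsics'])
ValueError: time passes only in moves, steps and waits
```

Request:
{"method": "arm_command", "body": {
  "deltas": [100,-45,-13,0,0,100,-52,-15,0,0,100,-52,-15,0,0.1,100,-52,-15,0,0,100,-45,-13,0,0,100,0,0,0,0.185,100,0,0,0,0.185,100,0,0,0,0.185,100,0,0,0,0.185,100,0,0,0,0.185,100,0,0,0,0.185,100,0,0,0,0.06,100,0,0,0,0]
}}

```text
clock: 3.42
position: [0.4912, -0.2508, 0.2451]
eef_rot: [3.11, 0.439, 0.0]
contact_force: [0.4, 0.1, -0.3]
opening: 0.0854
```

```bash
python3 - <<'E'
s=open('h.py').read()
s=s.replace("from plant import robot\n","""from plant import robot
M={}; S={}
class _C: pass
def cm(c):
    if c not in M: M[c]=robot.camera_model(c)
    return M[c]
def st():
    if not S: S.update(robot.observe())
    return S
def yaw():  # world angle of tool x
    x=R.from_rotvec(st()['eef_rot']).as_matrix()[:,0]; return np.arctan2(x[1],x[0])
""").replace("m=robot.camera_model(cam)","m=cm(cam)").replace("s=robot.observe()","s=st()").replace("    im=robot.get","    S.clear(); st(); im=robot.get")
open('h.py','w').write(s)
E
cat > lookv.py <<'E'
from fit import *
import sys
np.set_printoptions(precision=4,suppress=True)
im=save('wrist',sys.argv[1]); s=st(); print(s['clock'],s['position'],'yaw',yaw(),s['contact_force'])
m,p=mask('wrist','vblock'); print(p,m.sum())
r,f=fit({'wrist':m},VB,[.527,-.251,.3]); print('vblock',r,f)
ms,ps=mask('wrist','stop'); print('stop',ps,ms.sum())
o=im[:,:,::-1].copy(); cv2.imwrite('pics/m_%s.png'%sys.argv[1],(m*255).astype(np.uint8))
for P in VB:
    h=cv2.convexHull(proj('wrist',place(P,*r)).astype(np.float32)).astype(int); cv2.polylines(o,[h],True,(0,255,0),1)
c=cv2.findContours(m.astype(np.uint8),0,1)[0]; cv2.drawContours(o,c,-1,(255,0,255),1)
c=cv2.findContours(ms.astype(np.uint8),0,1)[0]; cv2.drawContours(o,c,-1,(255,255,0),1)
cv2.imwrite('pics/o_%s.png'%sys.argv[1],cv2.resize(o[40:400,120:600],(800,600),interpolation=cv2.INTER_CUBIC))
np.savez('m1.npz',m=m,ms=ms)
E
python3 lookv.py v1
```

```text
3.425 [ 0.4912 -0.2508  0.2451] yaw 0.28053629417068926 [ 0.4353  0.1311 -0.3153]
0.95 12115.0
vblock [ 0.5271 -0.2499  0.3033] 0.12120831152900013
stop 0.87 1440.0
```

View pics/o_v1.png

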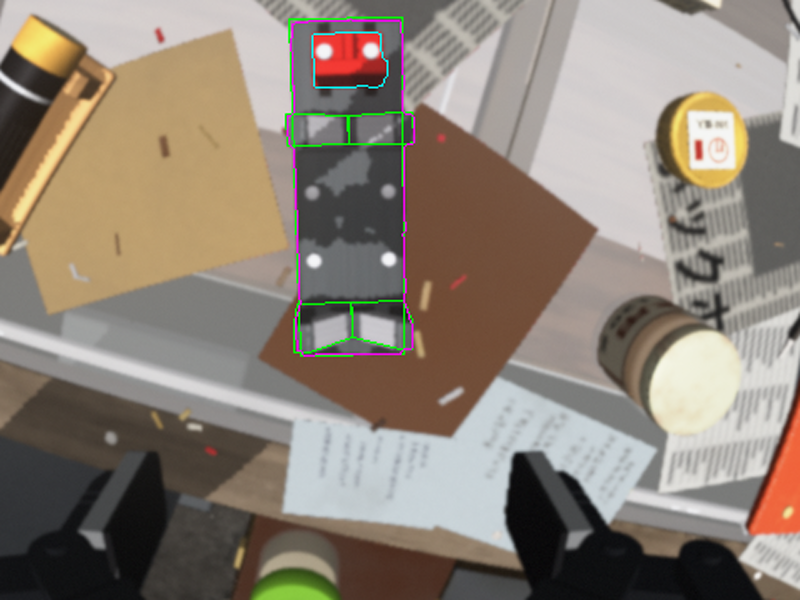

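The outline fits the V-block well, in the zoomed picture columns 290–410 and rows 17–355. The foot of the stop's face is at about zoomed (348,87). I'll work out the stop position and the move to the barrel.

```bash
python3 - <<'E'
from h import *
np.set_printoptions(precision=4,suppress=True)
ms=np.load('m1.npz')['ms']; V=np.array([.5271,-.2499]); a=.303; u=np.array([np.cos(a),np.sin(a)])
c=int(120+345*.6)
for col in (c-8,c,c+8):
    rows=np.where(ms[:,col]>0)[0]; 
    print('foot',(onz('wrist',[col,rows.max()+.5],.012)[0,:2]-V)@u)
print('top', (onz('wrist',[c,40+65*.6],.074)[0,:2]-V)@u)
def move(tgt,yt):
    s=st(); d=np.array(tgt)-s['position']; Rt=R.from_rotvec(s['eef_rot']).as_matrix()
    print('shift mm',d@Rt*1000,'spin',-(yt-yaw()))
move([.5277,-.0338,.245],-.382)
E
```

```text
foot 0.08058093241928192
foot 0.0804437611041143
foot 0.08133450546233174
top 0.08512535726002836
shift mm [  95.4141 -198.2706    0.0343] spin 0.663832354065143
```

Request:
{"method": "arm_command", "body": {
  "deltas": [100,24,-50,0,0,100,24,-50,0,0,100,24,-50,0,0,100,23,-49,0,0,100,0,0,20,0.17,100,0,0,20,0.17,100,0,0,20,0.17,100,0,0,20,0.16,100,0,0,0,0]
}}

```text
clock: 4.7
position: [0.5278, -0.0259, 0.1632]
eef_rot: [-3.08, 0.618, -0.003]
contact_force: [0.7, -0.2, 0.2]
opening: 0.085
```

```bash
cat >> fit.py <<'E'
def move(tgt,yt):
    s=st(); d=np.array(tgt)-s['position']; Rt=R.from_rotvec(s['eef_rot']).as_matrix()
    print('shift mm',(d@Rt*1000).round(2),'spin',round(-(yt-yaw()),4))
E
python3 - <<'E'
from fit import *
np.set_printoptions(precision=4,suppress=True)
im=save('wrist','b1'); s=st(); print(s['clock'],s['position'],'yaw',yaw(),s['contact_force'])
m,p=mask('wrist','barrel'); r,f=fit({'wrist':m},BARREL,[.5277,-.0338,-.382],.046,(.008,.008,.05)); print(p,r,f)
move([r[0],r[1],.041],r[2])
o=im[:,:,::-1].copy()
h=cv2.convexHull(proj('wrist',place(BARREL[0],*r,z=.046)).astype(np.float32)).astype(int); cv2.polylines(o,[h],True,(0,255,0),1)
cv2.imwrite('pics/o_b1.png',o)
E
```

```text
4.7 [ 0.5278 -0.0259  0.1632] yaw -0.395727724382411 [ 0.6867 -0.1519  0.2343]
0.56 [ 0.528  -0.034  -0.3821] 0.027772272018369626
shift mm [  3.03   7.47 122.2 ] spin -0.0136
```

View pics/o_b1.png

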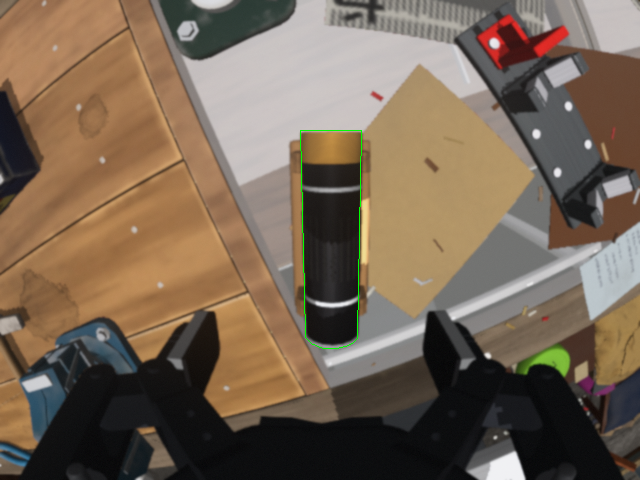

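The outline sits exactly on the barrel, columns 301–362 and rows 130–348, and it agrees with the earlier fits. Next I'll centre the hand and descend.

Request:
{"method": "arm_command", "body": {
  "deltas": [100,3,7.5,0,-0.014,100,0,0,40,0,100,0,0,40,0,100,0,0,25,0,100,0,0,0,0]
}}

```text
clock: 5.42
position: [0.5318, -0.0373, 0.0622]
eef_rot: [3.089, -0.569, 0.02]
contact_force: [-0.6, 0.4, 0.8]
opening: 0.0854
```

```bash
python3 - <<'E'
from fit import *
s=st(); print(s['clock'],s['position'],yaw(),s['contact_force'],s['wrist_torque']); move([.528,-.034,.041],-.382)
E
```

```text
5.425 [ 0.53183762 -0.03732266  0.06218206] -0.3640669898138477 [-0.64557248  0.38749142  0.79722619] [ 0.00528834  0.00891916 -0.00423675]
shift mm [-5.03 -1.7  21.12] spin 0.0179
```

Request:
{"method": "arm_command", "body": {
  "deltas": [100,-5,-1.7,8,0.018,100,0,0,12,0,100,0,0,0,0,100,0,0,0,0]
}}

```text
clock: 5.92
position: [0.5294, -0.0345, 0.0443]
eef_rot: [3.084, -0.595, 0.027]
contact_force: [-0.9, -0.7, 0.7]
opening: 0.0854
```

```bash
python3 - <<'E'
from fit import *
s=st(); print(s['clock'],s['position'],yaw(),R.from_rotvec(s['eef_rot']).as_matrix()[:,2],s['contact_force'],s['wrist_torque']); move([.528,-.034,.041],-.382)
E
```

```text
5.925 [ 0.52944074 -0.03447418  0.04430385] -0.3812143612098189 [ 0.01683632 -0.00392684 -0.99985055] [-0.86004772 -0.74637827  0.684916  ] [ 0.01983403 -0.00864706 -0.00507455]
shift mm [-1.57  0.1   3.28] spin 0.0008
```

Request:
{"method": "arm_command", "body": {
  "deltas": [100,-1.5,0,3,0,100,0,0,0,0,40,0,0,0,0,0,0,0,0,0,0,0,0,0,0,0,0,0,0,0,0,0,0,0,0,0,0,0,0,0]
}}

```text
clock: 6.92
position: [0.5284, -0.034, 0.0421]
eef_rot: [3.084, -0.595, 0.029]
contact_force: [-0.7, 0.2, 1.3]
opening: 0.0383
```

```bash
python3 - <<'E'
from fit import *
s=st(); print(s['clock'],s['position'],yaw(),R.from_rotvec(s['eef_rot']).as_matrix()[:,2],s['contact_force'],s['wrist_torque'],s['opening']); move([.528,-.034,.041],-.382)
E
```

```text
6.925 [ 0.52835011 -0.03400524  0.04206146] -0.38099769610254647 [ 0.01773308 -0.00423823 -0.99983377] [-0.70665142  0.23924655  1.3289901 ] [ 0.06276076  0.10155725 -0.04736104] 0.03832531250326355
shift mm [-0.35  0.13  1.06] spin 0.001
```

Request:
{"method": "arm_command", "body": {
  "deltas": [0,0,0,-5,0,0,0,0,-15,0,0,0,0,-30,0,0,0,0,-30,0,0,0,0,-15,0,0,0,0,0,0]
}}

```text
clock: 7.68
position: [0.5264, -0.0335, 0.1426]
eef_rot: [3.084, -0.594, 0.029]
contact_force: [0.4, 0.1, -3.1]
opening: 0.0385
```

```bash
python3 - <<'E'
from fit import *
s=st(); print(s['clock'],s['position'],yaw(),R.from_rotvec(s['eef_rot']).as_matrix()[:,2],s['contact_force'],s['wrist_torque'],s['opening'])
a=.303;u=np.array([np.cos(a),np.sin(a)]); t=np.array([.5271,-.2499])-.008*u; move([*t,.13],a)
E
```

```text
7.675 [ 0.52636381 -0.0334831   0.14261332] -0.38089591793318023 [ 0.01817556 -0.00425214 -0.99982577] [ 0.36348191  0.05484664 -3.09847571] [-0.01282495  0.014839   -0.0301262 ] 0.03845138748611475
shift mm [ 74.69 205.73  13.42] spin -0.6839
```

Request:
{"method": "arm_command", "body": {
  "deltas": [0,8,22,0,0,0,14,38,0,0,0,16,45,0,0,0,16,45,0,0,0,12,34,0,0,0,8,22,0,-0.08,0,0,0,0,-0.15,0,0,0,0,-0.15,0,0,0,0,-0.15,0,0,0,0,-0.12,0,0,0,0,-0.034,0,0,0,0,0]
}}

```text
clock: 9.18
position: [0.5134, -0.2573, 0.1277]
eef_rot: [-3.094, -0.508, -0.004]
contact_force: [0.0, 1.1, -3.2]
opening: 0.0383
```

```bash
cat > lookb.py <<'E'
from fit import *
import sys
np.set_printoptions(precision=4,suppress=True)
n,z=sys.argv[1],float(sys.argv[2])
im=save('wrist',n); s=st(); Rt=R.from_rotvec(s['eef_rot']).as_matrix()
print(s['clock'],s['position'],'yaw',yaw(),'ztool',Rt[:,2],'F',s['contact_force'],'T',s['wrist_torque'])
V=np.array([.5271,-.2499]);a=.303;u=np.array([np.cos(a),np.sin(a)]);v=np.array([-u[1],u[0]])
d=s['position'][:2]-V; print('TCP in V frame',d@u*1e3,d@v*1e3)
o=im[:,:,::-1].copy()
for q in ('barrel','vblock','stop'):
    m,p=mask('wrist',q)
    if m is None: print(q,'none'); continue
    print(q,p,m.sum()); c=cv2.findContours(m.astype(np.uint8),0,1)[0]; cv2.drawContours(o,c,-1,(255,0,255),1)
    if q=='barrel':
        r,f=fit({'wrist':m},BARREL,[*s['position'][:2],yaw()],z,(.005,.005,.03)); print('barrel',r,f)
        d=r[:2]-V; print('barrel mid in V',d@u*1e3,d@v*1e3,'dyaw',r[2]-a)
        h=cv2.convexHull(proj('wrist',place(BARREL[0],*r,z=z)).astype(np.float32)).astype(int); cv2.polylines(o,[h],True,(0,255,0),1)
    if q=='stop':
        b=np.array([[c,np.where(m[:,c]>0)[0].max()+.5] for c in np.where(m.sum(0)>3)[0][3:-3]])
        print('stop lower edge px',b[::6].tolist())
cv2.imwrite('pics/o_%s.png'%n,o)
t=V-.008*u; move([*t,.13],a)
E
python3 lookb.py c1 .1476
```

```text
9.175 [ 0.5134 -0.2573  0.1277] yaw 0.32525997208961344 ztool [ 0.0016  0.0061 -1.    ] F [ 0.0422  1.0816 -3.1612] T [ 0.0105  0.0108 -0.0411]
TCP in V frame -15.299602867455492 -2.9847212741120037
barrel 0.8 29766.0
barrel [ 0.5131 -0.2582  0.3149] 0.22289305743926402
barrel mid in V -15.805836272421207 -3.722529309398224 dyaw 0.011862774086912442
vblock 0.96 6671.0
stop none
shift mm [ 7.37 -2.83 -2.21] spin 0.0223
```

View pics/o_c1.png

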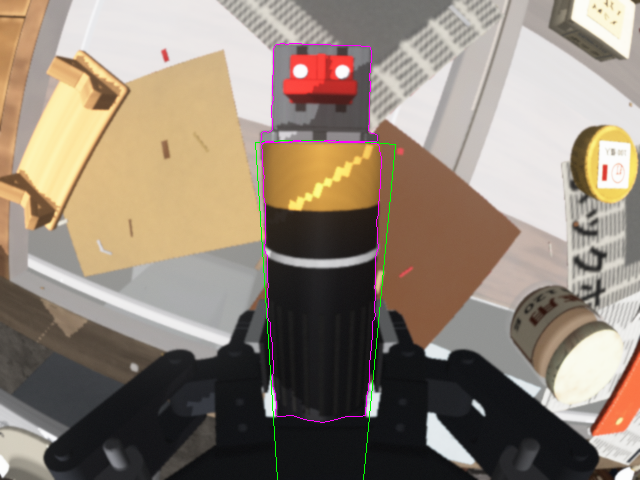

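The barrel is held squarely, brass end forward, front edge at row 143. The plate's far corners show at about (274,44) and (371,44), and the red stop spans columns 285–355 with its foot near row 104. Before lowering, I'll check the predicted V-block pose against these.

```bash
python3 - <<'E'
from fit import *
np.set_printoptions(precision=2,suppress=True)
im=cv2.imread('pics/c1.png'); st()
V=[.5271,-.2499,.303]
P=np.array([[.122,.032,.012],[.122,-.032,.012],[.063,.032,.056],[.063,-.032,.056],[.0805,0,.012],[.0805,.018,.074],[.0805,-.018,.074],[.0825,0,.012],[.0825,0,.074]])
print(proj('wrist',place(P,*V)))
# fit on visible part: outside occluder (barrel bbox rows>140)
m,_=mask('wrist','vblock')
def crop(M): M=M.copy(); M[142:]=0; return M
import fit as F
r0=F.render; F.render=lambda *a,**k: crop(r0(*a,**k))
hsv=cv2.cvtColor(im,cv2.COLOR_BGR2HSV); red=((hsv[...,0]<6)|(hsv[...,0]>174))&(hsv[...,1]>170)&(hsv[...,2]>60)
red[130:]=0;red[:,:270]=0;red[:,380:]=0
mm=np.maximum(crop(m),0); print(F.fit({'wrist':mm},VB,V,0,(.004,.004,.02)))
ys,xs=np.where(red); print('red bbox',xs.min(),xs.max(),ys.min(),ys.max())
for c in (300,320,340): print(c,np.where(red[:,c])[0][[0,-1]], im[85:108,c,2])
E
```

```text
[[272.16  43.37]
 [370.68  45.44]
 [259.07 130.44]
 [378.17 133.02]
 [319.9  104.51]
 [281.78  94.97]
 [356.23  96.52]
 [319.97 101.5 ]
 [319.07  91.24]]
(array([ 0.53, -0.25,  0.31]), np.float64(0.3420807918670957))
red bbox 284 356 54 102
300 [55 94] [252 253 253 252 253 252 251 243 214 153 106  94  94  92  92  91  91  89
  84  78  74  74  73]
320 [54 94] [191 188 186 185 183 182 176 160 135 107  88  80  79  79  78  77  79  78
  84  88  88  87  88]
340 [55 95] [192 191 191 191 189 188 185 174 152 124  95  80  76  76  76  75  76  74
  73  64  57  55  54]
```

Request:
{"method": "arm_command", "body": {
  "deltas": [0,6.5,-2.8,0,0.022,0,0,0,0,0,0,0,0,20,0,0,0,0,20,0,0,0,0,10,0,0,0,0,0,0,0,0,0,0,0]
}}

```text
clock: 10.3
position: [0.5205, -0.2522, 0.0789]
eef_rot: [-3.103, -0.47, -0.008]
contact_force: [0.4, 0.2, -1.9]
opening: 0.0381
```

```bash
cat > s.py <<'E'
from fit import *
import sys
np.set_printoptions(precision=4,suppress=True)
s=st(); Rt=R.from_rotvec(s['eef_rot']).as_matrix()
V=np.array([.5271,-.2499]);a=.303;u=np.array([np.cos(a),np.sin(a)]);v=np.array([-u[1],u[0]]); d=s['position'][:2]-V
A=np.array([[*u,0],[*v,0],[0,0,1]])
print('t',s['clock'],'TCP in V mm',(d@u*1e3).round(2),(d@v*1e3).round(2),(s['position'][2]*1e3).round(2),'dyaw',round(yaw()-a,4),'tilt(V)',A@Rt[:,2],'F(V)',A@s['contact_force'],'T(V)',A@s['wrist_torque'],'open',s['opening'])
move([*(V+float(sys.argv[1])/1e3*u),float(sys.argv[2])/1e3],a)
E
python3 s.py -8.6 58
```

```text
t 10.3 TCP in V mm -6.97 -0.24 78.9 dyaw -0.0023 tilt(V) [ 0.0057  0.0024 -1.    ] F(V) [ 0.4193  0.1256 -1.9268] T(V) [-0.0283  0.0003  0.0748] open 0.03810835327320394
shift mm [-1.75 -0.19 20.89] spin -0.0023
```

Request:
{"method": "arm_command", "body": {
  "deltas": [0,-1.7,-0.2,8,-0.002,0,0,0,7,0,0,0,0,3,0,0,0,0,0,0,0,0,0,0,0]
}}

```text
clock: 10.92
position: [0.5191, -0.2527, 0.0607]
eef_rot: [-3.103, -0.473, -0.01]
contact_force: [0.3, 0.1, -2.6]
opening: 0.0381
```

```bash
python3 s.py -8.6 57; python3 lookb.py c2 .065
```

```text
t 10.925 TCP in V mm -8.44 -0.34 60.66 dyaw -0.0002 tilt(V) [ 0.0066  0.0013 -1.    ] F(V) [ 0.3526  0.0417 -2.5922] T(V) [ 0.0475  0.046  -0.0034] open 0.03811423179131882
shift mm [-0.18 -0.34  3.65] spin -0.0002
10.925 [ 0.5191 -0.2527  0.0607] yaw 0.3027881463736857 ztool [ 0.0059  0.0032 -1.    ] F [ 0.3242  0.145  -2.5922] T [ 0.0316  0.0581 -0.0034]
TCP in V frame -8.443105855189678 -0.34038188519602697
barrel 0.67 29472.0
barrel [ 0.5182 -0.2531  0.3007] 0.17419145562152405
barrel mid in V -9.417772501309386 -0.39016280851043034 dyaw -0.0023342401119524347
vblock 0.82 12832.0
stop 0.73 6564.0
stop lower edge px [[265.0, 96.5], [271.0, 99.5], [277.0, 104.5], [283.0, 108.5], [289.0, 108.5], [295.0, 107.5], [301.0, 107.5], [307.0, 107.5], [313.0, 107.5], [319.0, 107.5], [325.0, 107.5], [331.0, 107.5], [337.0, 107.5], [343.0, 107.5], [349.0, 107.5], [355.0, 108.5], [361.0, 106.5], [367.0, 100.5], [373.0, 96.5]]
shift mm [  0.9   -0.43 -69.34] spin -0.0002
```

View pics/o_c2.png

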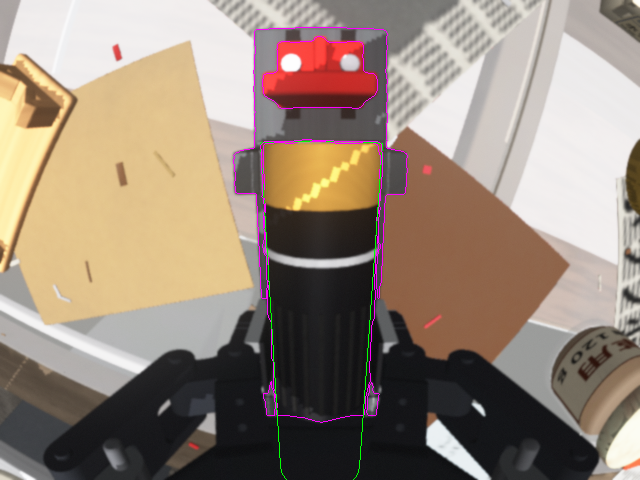

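Barrel front edges are at columns 262–381, centre 321.5. The front saddle spans 234–406, centre 320, so the barrel is about 0.5 mm off sideways. The gap to the stop is about 15 mm. Now I'll lower it gently onto the slopes.

Request:
{"method": "arm_command", "body": {
  "deltas": [0,0,-0.4,1,0,0,0,0,1,0,0,0,0,0.6,0,0,0,0,0,0]
}}

```text
clock: 11.62
position: [0.5191, -0.2523, 0.058]
eef_rot: [-3.104, -0.474, -0.01]
contact_force: [0.3, -0.0, -2.6]
opening: 0.0386
```

```bash
python3 s.py -8.6 56
```

```text
t 11.625 TCP in V mm -8.38 0.07 58.04 dyaw -0.0002 tilt(V) [ 0.0068  0.0011 -1.    ] F(V) [ 0.2576 -0.0821 -2.6426] T(V) [-0.0007 -0.0402  0.0418] open 0.03861089188941755
shift mm [-0.23  0.07  2.04] spin -0.0002
```

Request:
{"method": "arm_command", "body": {
  "deltas": [0,0,0,0.7,0,0,0,0,0.3,0,0,0,0,0,0]
}}

```text
clock: 12.0
position: [0.5191, -0.2523, 0.057]
eef_rot: [-3.104, -0.474, -0.01]
contact_force: [0.1, 0.5, -1.8]
opening: 0.0382
```

```bash
python3 s.py -8.6 56
```

```text
t 12.0 TCP in V mm -8.37 0.07 56.99 dyaw -0.0001 tilt(V) [ 0.0068  0.001  -1.    ] F(V) [ 0.2001  0.4455 -1.7633] T(V) [ 0.0103 -0.0237  0.01  ] open 0.03820254582343471
shift mm [-0.24  0.07  0.99] spin -0.0001
```

Request:
{"method": "arm_command", "body": {
  "deltas": [0,0,0,0.3,0,0,0,0,0,0]
}}

```text
clock: 12.25
position: [0.5191, -0.2523, 0.0568]
eef_rot: [-3.104, -0.474, -0.01]
contact_force: [-0.4, 0.2, -1.9]
opening: 0.0384
```

```bash
python3 s.py -8.6 56
```

```text
t 12.25 TCP in V mm -8.34 0.05 56.75 dyaw -0.0002 tilt(V) [ 0.0069  0.001  -1.    ] F(V) [-0.3318  0.3394 -1.9375] T(V) [ 0.0623 -0.0186 -0.0148] open 0.038381521339161166
shift mm [-0.26  0.05  0.75] spin -0.0002
```

Request:
{"method": "arm_command", "body": {
  "deltas": [0,0,0,0.3,0,0,0,0,0,0]
}}

```text
clock: 12.5
position: [0.5191, -0.2523, 0.0565]
eef_rot: [-3.104, -0.474, -0.01]
contact_force: [-0.0, 0.3, -0.6]
opening: 0.0383
```

```bash
python3 s.py -8.6 56
```

```text
t 12.5 TCP in V mm -8.34 0.08 56.52 dyaw -0.0001 tilt(V) [ 0.0069  0.001  -1.    ] F(V) [ 0.0772  0.2676 -0.6104] T(V) [ 0.0801 -0.0142  0.0598] open 0.03832908808814541
shift mm [-0.27  0.08  0.52] spin -0.0001
```

Request:
{"method": "arm_command", "body": {
  "deltas": [0,0,0,0.2,0,0,0,0,0,0]
}}

```text
clock: 12.75
position: [0.5191, -0.2523, 0.0564]
eef_rot: [-3.104, -0.474, -0.011]
contact_force: [-1.4, 1.9, -0.3]
opening: 0.0385
```

```bash
python3 s.py -8.6 56
```

```text
t 12.75 TCP in V mm -8.34 0.06 56.38 dyaw -0.0001 tilt(V) [ 0.0069  0.0009 -1.    ] F(V) [-0.8033  2.2453 -0.2908] T(V) [ 0.13   -0.0108  0.027 ] open 0.038546423726496463
shift mm [-0.26  0.06  0.38] spin -0.0001
```

Request:
{"method": "arm_command", "body": {
  "deltas": [0,0,0,0.2,0,0,0,0,0,0]
}}

```text
clock: 13.0
position: [0.5191, -0.2523, 0.0562]
eef_rot: [-3.104, -0.474, -0.01]
contact_force: [-1.5, 0.7, -0.9]
opening: 0.0387
```

```bash
python3 s.py -8.6 56
```

```text
t 13.0 TCP in V mm -8.34 0.09 56.23 dyaw -0.0 tilt(V) [ 0.0069  0.001  -1.    ] F(V) [-1.2408  1.0813 -0.9223] T(V) [0.1903 0.0529 0.072 ] open 0.03866135407712122
shift mm [-0.27  0.09  0.23] spin -0.0
```

Request:
{"method": "arm_command", "body": {
  "deltas": [49,0,0,0,0,55,0,0,0,0,60,0,0,0,0,60,0,0,0,0,60,0,0,0,0,60,0,0,0,0]
}}

```text
clock: 13.75
position: [0.5194, -0.2525, 0.0565]
eef_rot: [-3.104, -0.474, -0.012]
contact_force: [0.1, -1.1, 0.9]
opening: 0.0512
```

```bash
python3 s.py -8.6 56; python3 lookb.py d1 .060
```

```text
t 13.75 TCP in V mm -8.11 -0.23 56.47 dyaw -0.0002 tilt(V) [ 0.0075  0.0002 -1.    ] F(V) [-0.1868 -1.0597  0.9256] T(V) [-0.019   0.0141  0.0017] open 0.05117176623380982
shift mm [-0.49 -0.23  0.46] spin -0.0002
13.75 [ 0.5194 -0.2525  0.0565] yaw 0.30283022321543956 ztool [ 0.0071  0.0025 -1.    ] F [ 0.1379 -1.0671  0.9256] T [-0.0224  0.0078  0.0017]
TCP in V frame -8.1116207497961 -0.22742909262670744
barrel 0.62 30404.0
barrel [ 0.5185 -0.2529  0.3099] 0.18833739332121802
barrel mid in V -9.072068539655794 -0.26515293475762153 dyaw 0.006920615859225265
vblock 0.88 16062.0
stop 0.97 7026.0
stop lower edge px [[263.0, 95.5], [269.0, 98.5], [275.0, 102.5], [281.0, 108.5], [287.0, 108.5], [293.0, 107.5], [299.0, 107.5], [305.0, 107.5], [311.0, 108.5], [317.0, 108.5], [323.0, 108.5], [329.0, 107.5], [335.0, 107.5], [341.0, 108.5], [347.0, 108.5], [353.0, 108.5], [359.0, 108.5], [365.0, 104.5], [371.0, 99.5], [377.0, 95.5]]
shift mm [  0.66  -0.25 -73.53] spin -0.0002
```

View pics/o_d1.png

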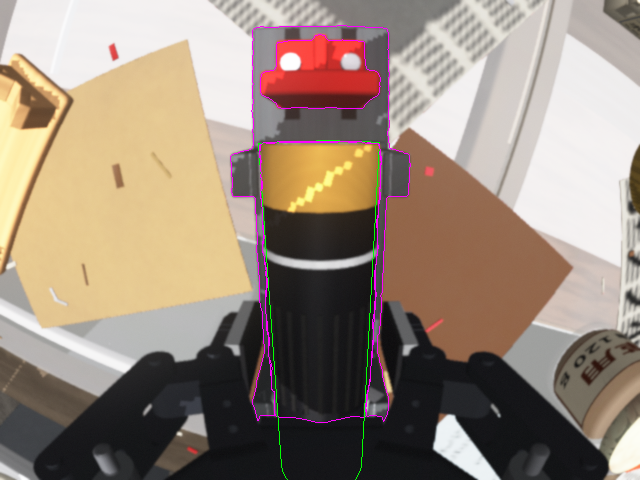

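The barrel has settled square: edges 260–381 against the saddle at 231–409, both centred on about column 320, with the gap still open. I'll regrip with a 0.2 mm sideways correction and read the side force.

Request:
{"method": "arm_command", "body": {
  "deltas": [60,0,-0.2,0,0,50,0,0,0,0,44,0,0,0,0,0,0,0,0,0,0,0,0,0,0,0,0,0,0,0]
}}

```text
clock: 14.7
position: [0.5194, -0.2523, 0.0568]
eef_rot: [-3.104, -0.474, -0.012]
contact_force: [-0.5, 0.7, 1.0]
opening: 0.0385
```

```bash
for i in 1 2 3; do python3 s.py -8.6 56; done
```

```text
t 14.7 TCP in V mm -8.1 0.05 56.8 dyaw -0.0 tilt(V) [ 0.0076  0.0002 -1.    ] F(V) [-0.2954  0.7808  0.9806] T(V) [ 0.1388  0.0786 -0.0117] open 0.0384617751361375
shift mm [-0.51  0.05  0.8 ] spin -0.0
t 14.7 TCP in V mm -8.1 0.05 56.8 dyaw -0.0 tilt(V) [ 0.0076  0.0002 -1.    ] F(V) [-0.2954  0.7808  0.9806] T(V) [ 0.1388  0.0786 -0.0117] open 0.0384617751361375
shift mm [-0.51  0.05  0.8 ] spin -0.0
t 14.7 TCP in V mm -8.1 0.05 56.8 dyaw -0.0 tilt(V) [ 0.0076  0.0002 -1.    ] F(V) [-0.2954  0.7808  0.9806] T(V) [ 0.1388  0.0786 -0.0117] open 0.0384617751361375
shift mm [-0.51  0.05  0.8 ] spin -0.0
```

Request:
{"method": "arm_command", "body": {
  "deltas": [0,0,0,-0.15,0,0,1,0,0,0,0,2,0,0,0,0,2,0,0,0,0,2,0,0,0,0,1,0,0,0,0,0,0,0,0]
}}

```text
clock: 15.58
position: [0.5254, -0.2504, 0.0568]
eef_rot: [-3.104, -0.473, -0.005]
contact_force: [-2.1, 0.7, 2.7]
opening: 0.0382
```

```bash
python3 s.py 5 56.8
```

```text
t 15.575 TCP in V mm -1.74 0.05 56.8 dyaw -0.0003 tilt(V) [ 0.0032  0.0012 -1.    ] F(V) [-1.7945  1.2632  2.6745] T(V) [0.113  0.0718 0.0291] open 0.03821897178879328
shift mm [6.74 0.05 0.02] spin -0.0003
```

Request:
{"method": "arm_command", "body": {
  "deltas": [0,0,0,-0.4,0,0,1,0,0,0,0,1,0,0,0,0,1,0,-0.1,0,0,1,0,0,0,0,0,0,0,0]
}}

```text
clock: 16.32
position: [0.5296, -0.2491, 0.0569]
eef_rot: [-3.104, -0.473, -0.005]
contact_force: [-0.2, -1.3, -1.6]
opening: 0.0384
```

```bash
python3 s.py 6 56.8;python3 lookb.py e1 .060
```

```text
t 16.325 TCP in V mm 2.61 0.07 56.92 dyaw -0.0003 tilt(V) [ 0.0033  0.0014 -1.    ] F(V) [-0.6133 -1.2138 -1.5536] T(V) [-0.0485  0.0698 -0.0558] open 0.03844171001983547
shift mm [3.39 0.07 0.13] spin -0.0003
16.325 [ 0.5296 -0.2491  0.0569] yaw 0.30267300559104054 ztool [ 0.0027  0.0023 -1.    ] F [-0.2232 -1.3415 -1.5536] T [-0.0671  0.0522 -0.0558]
TCP in V frame 2.613775142826619 0.06845459974749465
barrel 0.58 29799.0
barrel [ 0.5285 -0.2495  0.3041] 0.1782828634855358
barrel mid in V 1.4721656692173362 -0.02411619531236905 dyaw 0.001095361054661459
vblock 0.66 11347.0
stop 0.81 6953.0
stop lower edge px [[264.0, 129.5], [270.0, 130.5], [276.0, 130.5], [282.0, 131.5], [288.0, 131.5], [294.0, 131.5], [300.0, 131.5], [306.0, 130.5], [312.0, 130.5], [318.0, 130.5], [324.0, 130.5], [330.0, 129.5], [336.0, 130.5], [342.0, 130.5], [348.0, 130.5], [354.0, 131.5], [360.0, 131.5], [366.0, 130.5], [372.0, 130.5]]
shift mm [-10.37  -0.03 -73.12] spin -0.0003
```

View pics/o_e1.png

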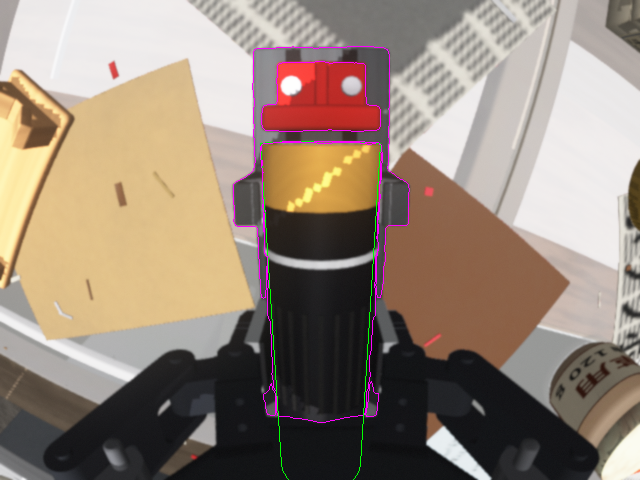

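The brass end is at row 143 and the stop edge at row 130.5, so about 4 mm remain. I'll creep forward.

Request:
{"method": "arm_command", "body": {
  "deltas": [0,0.8,0,0,0,0,0.8,0,0,0,0,0.7,0,0,0,0,0.4,0,0,0,0,0,0,0,0]
}}

```text
clock: 17.15
position: [0.5322, -0.2482, 0.0569]
eef_rot: [-3.104, -0.473, -0.004]
contact_force: [-0.4, -0.5, -1.3]
opening: 0.0385
```

```bash
python3 s.py 6 56.8
```

```text
t 17.15 TCP in V mm 5.32 0.08 56.9 dyaw -0.0005 tilt(V) [ 0.003   0.0015 -1.    ] F(V) [-0.4847 -0.337  -1.2696] T(V) [-0.0138  0.0532 -0.0263] open 0.038512185874749326
shift mm [0.68 0.08 0.11] spin -0.0005
```

Request:
{"method": "arm_command", "body": {
  "deltas": [0,0.4,0,0,0,0,0.4,0,0,0,0,0,0,0,0]
}}

```text
clock: 17.52
position: [0.533, -0.248, 0.0569]
eef_rot: [-3.104, -0.473, -0.004]
contact_force: [0.2, -1.2, -1.0]
opening: 0.0382
```

```bash
python3 s.py 6 56.8
```

```text
t 17.525 TCP in V mm 6.16 0.08 56.91 dyaw -0.0005 tilt(V) [ 0.003   0.0015 -1.    ] F(V) [-0.2107 -1.2345 -1.0345] T(V) [-0.0543  0.0958 -0.0622] open 0.03815727897353841
shift mm [-0.16  0.08  0.11] spin -0.0005
```

Request:
{"method": "arm_command", "body": {
  "deltas": [0,0.4,0,0,0,0,0,0,0,0]
}}

```text
clock: 17.77
position: [0.5334, -0.2479, 0.0569]
eef_rot: [-3.104, -0.473, -0.005]
contact_force: [-0.5, -1.8, -1.3]
opening: 0.0387
```

```bash
python3 s.py 6 56.8
```

```text
t 17.775 TCP in V mm 6.59 0.08 56.93 dyaw -0.0005 tilt(V) [ 0.0031  0.0015 -1.    ] F(V) [-0.979  -1.5567 -1.3124] T(V) [-0.0495  0.0352 -0.0398] open 0.038722043385531084
shift mm [-0.59  0.08  0.13] spin -0.0005
```

Request:
{"method": "arm_command", "body": {
  "deltas": [0,0.4,0,0,0]
}}

```text
clock: 17.9
position: [0.5337, -0.2477, 0.0569]
eef_rot: [-3.104, -0.473, -0.004]
contact_force: [-3.4, -0.8, -2.7]
opening: 0.0383
```

```bash
python3 s.py 6 56.8
```

```text
t 17.9 TCP in V mm 6.95 0.11 56.88 dyaw -0.0005 tilt(V) [ 0.003   0.0015 -1.    ] F(V) [-3.4668  0.2963 -2.7165] T(V) [-0.0404  0.6245 -0.0557] open 0.03831521146311426
shift mm [-0.95  0.11  0.07] spin -0.0005
```

Request:
{"method": "arm_command", "body": {
  "deltas": [0,0.3,0,0,0]
}}

```text
clock: 18.02
position: [0.5337, -0.2477, 0.0569]
eef_rot: [-3.104, -0.473, -0.003]
contact_force: [-5.4, -2.3, 0.9]
opening: 0.0385
```

```bash
python3 s.py 6 56.8
```

```text
t 18.025 TCP in V mm 6.97 0.08 56.88 dyaw -0.0005 tilt(V) [ 0.0023  0.0016 -1.    ] F(V) [-5.8751 -0.5784  0.8783] T(V) [-0.016   0.8628  0.056 ] open 0.03845445304727292
shift mm [-0.97  0.08  0.08] spin -0.0005
```

It has touched: it stalled at 6.97 mm with −5.9 N along the groove. Now I'll press down step by step.

Request:
{"method": "arm_command", "body": {
  "deltas": [0,0.1,0,0.3,0]
}}

```text
clock: 18.15
position: [0.5337, -0.2478, 0.0568]
eef_rot: [-3.104, -0.473, -0.003]
contact_force: [-4.4, 0.1, 6.1]
opening: 0.0383
```

```bash
python3 s.py 6 56.8
```

```text
t 18.15 TCP in V mm 6.96 0.06 56.8 dyaw -0.0004 tilt(V) [ 0.0021  0.0016 -1.    ] F(V) [-4.1314  1.4386  6.0878] T(V) [0.3182 0.6966 0.063 ] open 0.038308708890033606
shift mm [-0.96  0.06 -0.  ] spin -0.0004
```

Request:
{"method": "arm_command", "body": {
  "deltas": [0,0,0,0.3,0]
}}

```text
clock: 18.27
position: [0.5338, -0.2478, 0.0568]
eef_rot: [-3.104, -0.473, -0.003]
contact_force: [-4.6, 1.9, 5.0]
opening: 0.038
```

```bash
python3 s.py 6 56.8
```

```text
t 18.275 TCP in V mm 6.98 0.05 56.83 dyaw -0.0004 tilt(V) [ 0.0022  0.0015 -1.    ] F(V) [-3.7794  3.2124  5.0328] T(V) [0.3461 0.6049 0.0177] open 0.03800411517755536
shift mm [-0.98  0.05  0.02] spin -0.0004
```

Request:
{"method": "arm_command", "body": {
  "deltas": [0,0,-0.2,0.4,0]
}}

```text
clock: 18.4
position: [0.5337, -0.2478, 0.0568]
eef_rot: [-3.104, -0.473, -0.003]
contact_force: [-4.9, -2.3, 5.4]
opening: 0.0385
```

```bash
python3 s.py 6 56.8
```

```text
t 18.4 TCP in V mm 6.98 0.06 56.81 dyaw -0.0004 tilt(V) [ 0.0023  0.001  -1.    ] F(V) [-5.3341 -0.7225  5.4437] T(V) [ 0.0483  0.6846 -0.032 ] open 0.03854111849619147
shift mm [-0.98  0.07  0.01] spin -0.0004
```

Request:
{"method": "arm_command", "body": {
  "deltas": [0,0,-0.1,0.5,0]
}}

```text
clock: 18.52
position: [0.5338, -0.2478, 0.0568]
eef_rot: [-3.105, -0.473, -0.004]
contact_force: [-6.6, 0.7, 8.5]
opening: 0.0386
```

```bash
python3 s.py 6 56.8
```

```text
t 18.525 TCP in V mm 6.98 0.04 56.81 dyaw -0.0004 tilt(V) [ 0.0024  0.0006 -1.    ] F(V) [-6.1299  2.61    8.4942] T(V) [0.3991 0.8486 0.0375] open 0.03863798152734679
shift mm [-0.98  0.04  0.01] spin -0.0004
```

Request:
{"method": "arm_command", "body": {
  "deltas": [0,0,-0.17,0.58,0]
}}

```text
clock: 18.65
position: [0.5338, -0.2478, 0.0568]
eef_rot: [-3.105, -0.473, -0.004]
contact_force: [-5.9, -1.5, 9.9]
opening: 0.0384
```

```bash
python3 s.py 6 56.8; python3 - <<'E'
from h import *
a=.303;u=np.array([np.cos(a),np.sin(a),0]);v=np.array([-u[1],u[0],0])
im=save('wrist','f1')
for i in range(8):
    robot.search_frame('wrist','stop'); s=robot.observe(); F=s['contact_force']; print(round(s['clock'],3),(F@u).round(1),(F@v).round(1),F[2].round(1),s['position'].round(5))
E
```

```text
t 18.65 TCP in V mm 6.99 0.05 56.79 dyaw -0.0004 tilt(V) [ 0.0026  0.0001 -1.    ] F(V) [-6.0292  0.3543  9.8557] T(V) [0.334  0.9201 0.054 ] open 0.03837164331487864
shift mm [-0.99  0.05 -0.01] spin -0.0004
18.75 -5.6 0.8 7.9 [ 0.53377 -0.24776  0.0568 ]
18.8 -6.4 0.7 8.3 [ 0.53374 -0.24777  0.0568 ]
18.85 -6.7 1.8 8.1 [ 0.53374 -0.24778  0.05681]
18.9 -6.9 1.7 8.7 [ 0.53374 -0.24774  0.05677]
18.95 -6.2 1.9 8.0 [ 0.53376 -0.24779  0.0568 ]
19.0 -6.5 1.5 8.2 [ 0.53376 -0.24778  0.0568 ]
19.05 -6.2 1.9 8.6 [ 0.53376 -0.24777  0.05682]
19.1 -5.6 1.4 8.0 [ 0.53374 -0.24774  0.05678]
```

Request:
{"method": "arm_command", "body": {
  "deltas": [0,0,-0.24,0.7,0]
}}

```text
clock: 19.23
position: [0.5337, -0.2478, 0.0568]
eef_rot: [3.106, 0.473, 0.004]
contact_force: [-6.7, -0.1, 10.1]
opening: 0.0381
```

```bash
python3 s.py 6 56.8; python3 - <<'E'
from h import *
a=.303;u=np.array([np.cos(a),np.sin(a),0]);v=np.array([-u[1],u[0],0])
save('wrist','f2'); o=cv2.imread('pics/f2.png'); cv2.imwrite('pics/f2c.png',cv2.resize(o[30:330,160:480],(640,600),interpolation=cv2.INTER_CUBIC))
for i in range(8):
    robot.search_frame('wrist','stop'); s=robot.observe(); F=s['contact_force']; print(round(s['clock'],3),(F@u).round(1),(F@v).round(1),F[2].round(1),s['wrist_torque'].round(2))
E
```

```text
t 19.225 TCP in V mm 6.96 0.05 56.75 dyaw -0.0005 tilt(V) [ 0.0028 -0.0005 -1.    ] F(V) [-6.3882  1.8959 10.0683] T(V) [ 0.3509  1.0052 -0.0003] open 0.038076408388633395
shift mm [-0.96  0.06 -0.05] spin -0.0005
19.325 -6.9 1.4 10.0 [ 0.06  0.98 -0.01]
19.375 -5.9 2.1 10.0 [0.04 0.99 0.06]
19.425 -6.5 1.5 9.3 [0.11 1.01 0.01]
19.475 -6.5 0.7 10.2 [0.08 1.   0.03]
19.525 -5.6 2.2 9.5 [0.04 0.93 0.05]
19.575 -6.4 1.1 9.8 [0.05 1.   0.07]
19.625 -5.8 1.6 10.2 [0.05 1.   0.04]
19.675 -6.2 1.3 9.8 [0.07 0.99 0.04]
```

View pics/f2c.png

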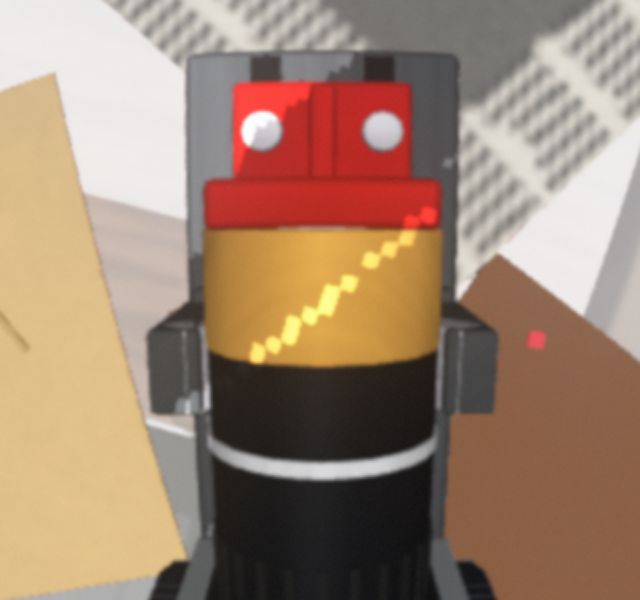

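The brass end is flush against the red stop at crop row 228, and the barrel is centred between the saddles. The forces are steady: 9.9 N down, 1.5 N sideways and 6 N along the groove. I'm handing in.

```bash
python3 -c "
from plant import robot
print(robot.close_job()); s=robot.observe(); print(s['clock'],s['contact_force'])"
```

```text
the job is handed in; nothing more can be done
None
the job is handed in; nothing more can be done
```

The barrel is seated in the V-block with its brass end touching the red stop, and the hand is still holding it pressed down. I handed the job in at about 19.7 s of robot time.

- **Placing:** I lifted the barrel from its rest and lowered it into the groove about 15 mm short of the stop. I let go so it could settle; the picture showed it square and centred between the saddles. Then I gripped it again.
- **Touching the stop:** I slid it along with most of its weight taken. For part of the way it dragged with about 3 N of downward push, which I then lifted off. Contact came at +7.0 mm along the groove, with about 6 N against the stop. The camera had predicted +6 to +6.5 mm, within its error.
- **Last checks before hand-in:**
  - The downward push held steady at 9.3–10.2 N over the last 0.35 s.
  - The push along the groove stayed at about 6 N, and the last picture showed the brass end flush with the stop.
  - A small sideways force of about 1.5 N remained, so one slope carries slightly more load than the other.
- **Force limits:** no reading passed about 12 N in total, though forces were only read at the end of each move. The grip force is fixed by the gripper at half its maximum (60 N) and could not be lowered.

The state could not be read after hand-in, so the final second is not confirmed. I planned the moves clear of the other things on the counter and felt no unexpected contact, but I did not check them again afterwards.

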